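Hook the reel brake's spring onto its stud with the spring puller

TASK

The wire reel's brake spring is off: take the orange T-handled spring puller from its wooden block and use its fork to catch the loop at the top of the spring, draw the spring out past the steel headed stud and hang the loop on the stud's neck, between its round head and the brass stop tab, so that the spring holds the red brake arm up against the reel. Feel your way home gently: do not overstretch the spring, do not ram the stud, do not let the spring fly, and touch the loop only with the puller. Then stand the puller back in its block, and leave the other things lying where they are.

Things in the scene. Friction and masses are not known exactly. Their poses are not given: they have to be found in the camera images.
- stand: Black cast-iron wire reel stand, fixed. Origin: on the table under the outward face of its upright plate; x points outward from that face (side of reel, spring, stud), y along the plate, z up. In mm: plate x -8 to 0, y -85 to 85, top z 189; base x -50 to 90, y -95 to 95, 12 thick; reel 100 dia, axle at y -30, z 100, x 8 to 60. Spring foot at x 45, y 55; stud at y 55, z 163.5.
- anchor: Clamp plate 5 mm thick on the stand, with the level headed stud along its +x (axes as stand). Origin: on the stud's axis in the stand plate's face. On the stud: brass stop tab 11 wide, upright to 16 above the axis; neck 6 dia, 7 long; round head 12 dia, 6 thick, polished. How far it is screwed out differs and is not measured: tab's outer face at x 14 to 38 mm; head 7 to 13 beyond it. Rigid.
- loop: Wire loop on top of the spring, 3 mm wire, in the stand's yz plane while upright: straight level top bar 33 mm long, sides 18 mm down, then slanting to a point 28 mm below the bar; 30 mm clear inside width. Origin 90 mm below the bar's middle along the loop's z (the spring's foot when it is closed). Axes as stand while upright.
- loop_bar (a point): Middle of the loop's top bar (wire centre). At the start about x 45, y 55, z 133 mm in the stand frame: 30 mm below the stud's axis, under the stud or just outward of its head.
- spring_foot (a point): Foot of the spring on the brake arm's end. The loop's bar is 90 mm from it with the spring closed, 117 to 122 mm (11 N) with the loop on the neck; beyond 136 mm (16 N) the spring is ruined. It takes 3 N to begin stretching, then 0.28 N per mm more. The spring stands upright by itself, 22 mm thick, and bends at its foot any way with about 0.25 N m per rad.
- brake_arm (a joint): Red brake arm under the reel, hinge angle in rad: 0 = down on its rest, 0.07 = shoe against the reel (stop). A pull of about 1 N on the spring raises it; the spring's foot rises 9 mm with it before the spring begins to stretch.
- puller: Spring puller, 0.16 kg, standing in its block. Origin: middle of the square orange grip, 20 mm (x) by 22 mm (y), z -24 to 16, to be held across its y faces from above. Cross bar over it along x, 96 long, 16 thick, z 16 to 32. Black guard 48 x 46 x 4 mm, underside z -28, hangs on the block's rim. Two steel legs below form the fork, see fork.
- fork (a point): Puller frame 0, 0, -94 mm: midway between the prongs' centres. Two upright legs 4 mm thick at x +5, y +-10.5, from the guard down (17 mm clear between, open for 64 mm above the prongs: head and neck pass through); at z -94 they bend into two level prongs along -x, to x -5, tips turned up to z -88.5. A bar caught on them has its centre at z -90.5, x -1 to +1.5, between legs and tips.
- holder: Wooden tool block, fixed. Origin: middle of its underside on the table. Post 56 x 58 mm, 86 high, with a pocket 32 (x) by 34 (y) mm open upward, floor at 12 mm; board 90 x 110 x 12 mm below. The puller hangs upright in it, guard on the rim: grip middle 114 mm above the table on the pocket's axis, x and y along the block's.
- pliers: Bystander: pliers with green handles, 165 mm long, lying flat.
- cutters: Bystander: wire cutters with red handles, 145 mm long, lying flat.
- screwdriver: Bystander: screwdriver with blue handle, 190 mm long, lying flat.
- spare_reel: Bystander: small reel of gold wire, 84 mm dia, 40 mm high, lying flat.
- chuck_key: Bystander: dark steel chuck key with cross bar, 90 mm long, lying flat.
- tub: Bystander: open white plastic tub 120 x 90 x 45 mm.
- oiler: Bystander: yellow oil bottle, 40 mm dia, 100 mm high, standing.

How it is judged:
By the outcome, as a careful person would: the job done as asked, in the order asked, and still so for the second after the job is handed in, with the robot touching nothing.
It also fails if it takes over 72 s, if anything falls off the work surface, if the arm or the gripper's body presses on something with over 40 N, if the wrist force passes 120 N, or if a joint passes its speed limit or range.

ROBOT

A 6-joint arm with a two-finger parallel gripper is mounted at the origin on the work surface. World frame = base frame: x ahead of the robot, y to its left, z up, the work surface at z = 0. Lengths are in m, angles in degrees, forces in N, time in s.
With the tool pointing down it reaches from about 0.4 to 0.825 m from the base axis. Payload 7 kg.
Tool frame: the origin (TCP) lies between the finger pads; the fingertips stand 25 mm ahead of it and the grasp point (between the pads) lies 6 mm ahead of it; z points along the fingers, y is the line along which they close (so a half turn about z gives the same grasp; the last joint's range is limited). The gripper opens to 88 mm and grips with 3 to 60 N. Pads are 19 mm wide; open, the fingers measure 130 mm over their backs; the gripper's body (78 mm by 193 mm) begins 47 mm behind the grasp point.
Start: joints at [-54.139, 20.546, 0.682, 0, -70.136, -16.507], TCP at [0.224, -0.637, 0.252] pointing down, gripper open.
Joint ranges: [-176.03, 176.03], [-82.01, 121.73], [-58.28, 71.71], [-173.87, 95.51], [-174.79, -0.11], [-173.66, 173.66]. Speed limits (degrees/s): [136.94, 136.94, 172.46, 180, 180, 180].

INTERFACE

Orientations are given as [roll, pitch, yaw] about the fixed x, y, z axes, in that order (R = Rz(yaw) Ry(pitch) Rx(roll)).
In Python, from plant import ctrl gives the robot as it stands.
- The arm moves only by the shell command python3 drive.py FILE, which reads ROWS from the file FILE. ROWS is a JSON list of rows, 1 to 8 of them, each of 5 numbers: dx, dy, dz in units of 5 mm, then a turn about the tool's z in units of 5 degrees, then the finger opening in m; each row is the pose to reach, as a shift and turn from the pose commanded when the command began, along the tool's axes at that moment; what a row does not reach only later rows make up. A row lasts 1/8 s, in which the tool goes at most 0.0625 m and 10.7 degrees, less where a joint would pass 70% of its speed; a pose out of reach is approached as far as the arm can. The fingers move at their own pace and stop on an object; the grip force is fixed at half the most. Time passes only in rows, so rows that do not move let the fingers close. It prints the time, the measured TCP pose, the force, the opening and the grip force at its end. Input that does not fit is refused with a message, and nothing moves.
- ctrl.get_obs(): the state, without advancing time (a new reading comes with each control period).
- ctrl.snapshot(name): name is "side" or "top"; returns a dict with "frame" (420x560x3 uint8, red, green, blue), "z_map" (420x560 float32, m along the optical axis (not along the pixel's ray), 0 where there is no reading), "fovy" (degrees; the focal length in pixels is half the picture's height over the tangent of half this angle, whatever the lens; pixels are square), "cx", "cy" (the principal point, pixels), "R" (3x3) and "t" (3): a world point X has camera coordinates R X + t. Camera axes: x right, y down, z forward; pixel columns grow to the right and rows downward; lengths in m; the calibration is good to about 2 mm. A picture is of the moment at which its call begins.
- ctrl.close_job(): hands the job in; it is judged then, once.
The state is a dict: "clock": time; "joint_pos": joint angles; "qvel": joint speeds; "tau": joint torques, N m; "tool_pos": TCP position; "orientation": TCP orientation; "force": force on the tool from outside, world axes, zero at the start; "moment": the same for the moment, N m; "opening": finger opening in m; "gripper_force": force on a finger pad.
Only numpy, scipy, OpenCV 4.12 (cv2) and the standard library are available. Lean on these libraries where they do the work, as an engineer would, in place of code of your own. Each camera call takes 0.05 s, during which the arm holds its last target. There are 200 camera calls.

## Working session

There is one attempt and no reset: what is moved stays moved. The work goes in short steps, Python scripts to look and compute and a shell command to move; the robot and the scene stay as the last step left them, time stands still between calls to the robot, and variables do not carry over. Pictures are saved under pics/ and viewed, at most 10 in all, crops included, and the job is handed in when it is done.

```bash
ls; mkdir -p pics
cat > h.py <<'E'
import numpy as np, cv2
from plant import ctrl
def snap(n):
    s=ctrl.snapshot(n); f=s["frame"]; H,W=f.shape[:2]
    fl=H/2/np.tan(np.radians(s["fovy"])/2)
    v,u=np.mgrid[:H,:W]; z=s["z_map"].astype(float)
    c=np.stack([(u-s["cx"])/fl*z,(v-s["cy"])/fl*z,z],-1)
    P=(c-s["t"])@np.array(s["R"]); P[z==0]=np.nan
    s["P"]=P; s["f"]=fl; return s
def save(s,name): cv2.imwrite("pics/"+name,s[:,:,::-1])
def proj(s,X):
    c=np.array(s["R"])@np.array(X)+s["t"]; return c[:2]/c[2]*s["f"]+[s["cx"],s["cy"]]
E
python3 - <<'E'
from h import *
import pickle
for n in("side","top"):
    s=snap(n); save(s["frame"],n+"0.png"); pickle.dump(s,open(n+"0.pkl","wb")); print(n,s["fovy"],-np.array(s["R"]).T@s["t"])
print(ctrl.get_obs())
E
```

```text
drive.py
pics
plant.py
side 52.31769315804964 [0.26776899 0.67141408 0.85096557]
top 46.70534951751267 [ 0.33092405 -0.03195779  1.24718922]
{'clock': 0.1, 'joint_pos': array([-5.41381031e+01,  2.05883263e+01,  6.39962597e-01, -1.79073659e-02,
       -7.01345483e+01, -1.65070526e+01]), 'qvel': array([-0.0553613 , -0.0778831 ,  0.19260073,  0.06022457, -0.02158349,
        0.0427672 ]), 'tau': array([-7.41786589e-04, -5.84165204e+01,  2.93756765e+01,  7.01547503e+00,
        1.02068853e-02, -7.44556382e-05]), 'tool_pos': array([ 0.22356406, -0.63649404,  0.2507117 ]), 'orientation': array([ 1.79915722e+02, -7.41914835e-03, -1.60651248e+02]), 'force': array([ 0.80974874, -0.51666531,  0.36815755]), 'moment': array([ 0.02249214, -0.01302347, -0.03143902]), 'gripper_force': 0.0, 'opening': 0.08761130731880619}
```

View pics/side0.png

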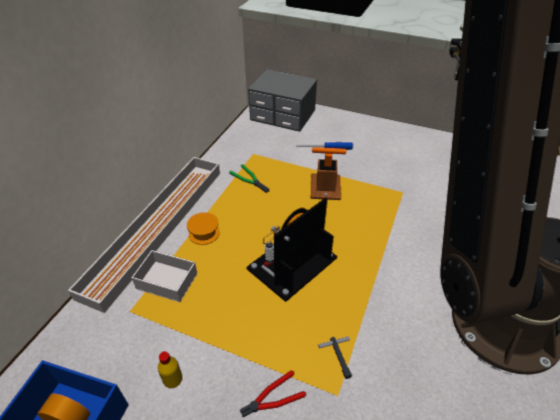

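View pics/top0.png

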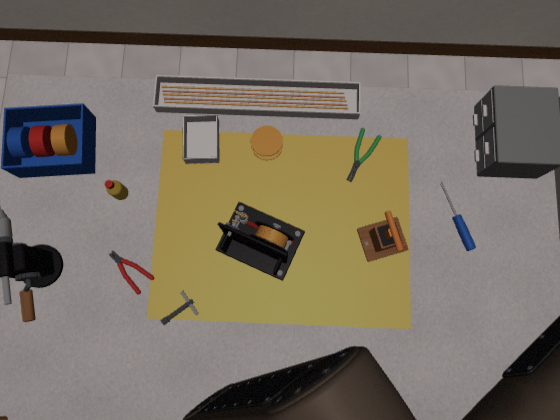

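```bash
cat > m.py <<'E'
from h import *
import pickle
T=pickle.load(open("top0.pkl","rb"));S=pickle.load(open("side0.pkl","rb"))
def rect(P,m,n):
    q=P[m][:,:2]; r=cv2.minAreaRect((q*1000).astype(np.float32)); print(n,m.sum(),np.round(r[0],1),np.round(r[1],1),round(r[2],1)); return r
for nm,s,w0,w1 in(("top",T,(200,300,190,290),(350,420,200,270)),("side",S,(240,345,190,300),(300,350,140,205))):
    P=s["P"];f=s["frame"].astype(int);v,u=np.mgrid[:420,:560]
    def win(w):return (u>w[0])&(u<w[1])&(v>w[2])&(v<w[3])
    dark=f.max(-1)<60
    print(nm,P[(win(w0)|win(w1))].shape, "table z",np.nanmedian(P[...,2]))
    rect(P,win(w0)&(np.abs(P[...,2]-.012)<.004)&dark,"base")
    rect(P,win(w0)&(P[...,2]>.184)&(P[...,2]<.194),"plate top")
    rect(P,win(w1)&(np.abs(P[...,2]-.012)<.004),"board")
    rect(P,win(w1)&(np.abs(P[...,2]-.086)<.004),"post")
    rect(P,win(w1)&(P[...,2]>.139)&(P[...,2]<.155),"cross")
for nm,s,w in(("top",T,(195,300,215,290)),("side",S,(230,340,190,310))):
    pass
a=cv2.resize(T["frame"][190:290,200:300],(500,500),interpolation=cv2.INTER_CUBIC)
b=cv2.resize(S["frame"][210:310,240:300],(300,500),interpolation=cv2.INTER_CUBIC)
save(np.hstack([a,b]),"crop0.png")
E
python3 m.py
```

```text
top (14562, 3) table z 0.0007107907376902952
base 1692 [505.8  24.5] [187.8 137.8] 67.8
plate top 277 [486.1  33.2] [167.8  11.6] 67.5
board 608 [ 532.8 -288.3] [130.7 163.4] 87.5
post 227 [ 523.  -288.7] [56.1 59.6] 19.0
cross 270 [ 522.6 -287. ] [95.2 16. ] 18.0
side (13856, 3) table z 0.0031151580066595664
base 1212 [583.6 -19.7] [202.5 344.8] 58.5
plate top 263 [484.   34.7] [168.6  10.1] 67.9
board 425 [ 547.7 -356. ] [153.7 259.5] 16.5
post 122 [ 521.7 -287.8] [55.5 66.1] 19.0
cross 158 [ 521.4 -285.9] [95.2 19.3] 21.2
```

View pics/crop0.png

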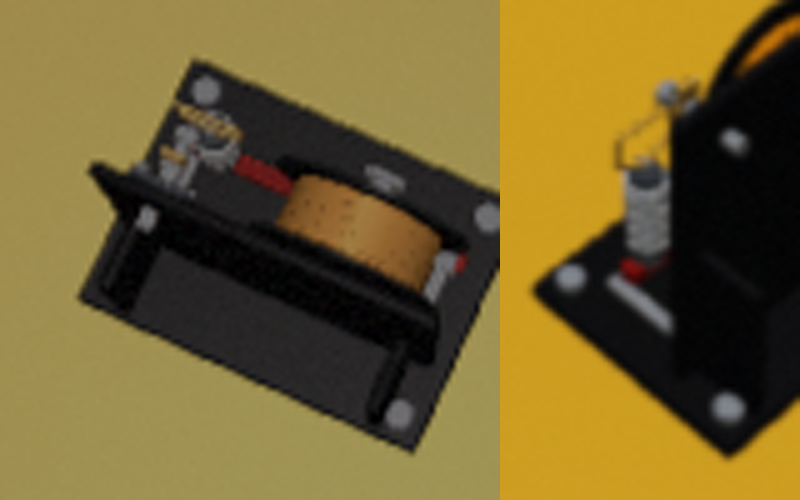

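```bash
cat > go.py <<'E'
import sys; from h import *
from scipy.spatial.transform import Rotation as R
x,y,z,yaw=map(float,sys.argv[1:])
o=ctrl.get_obs(); r=R.from_euler('xyz',o["orientation"],degrees=True)
d=r.inv().apply(np.array([x,y,z])-o["tool_pos"]); t=-((yaw-o["orientation"][2]+180)%360-180)
print(o["clock"],"shift",np.round(d,4),"turn",round(t,2),"F",np.round(o["force"],2))
E
python3 go.py .522 -.2873 .15 -161.2
```

```text
0.1 shift [-0.3973  0.2304  0.101 ] turn 0.55 F [ 0.81 -0.52  0.37]
```
Distance 0.46 m: 8 rows of 0.0625=0.5 m. Intermediate: do 8 rows without descending. "each row pose to reach": row capped at 0.0625. Just repeat final target. Path straight? per row moves toward target, fine.

The rows are not in the units I measure in: shifts go in units of 5 mm and turns go in units of 5 degrees. I convert before sending: -0.397 m is -79.4, 0.23 m is 46, 0.5 degrees is 0.1.

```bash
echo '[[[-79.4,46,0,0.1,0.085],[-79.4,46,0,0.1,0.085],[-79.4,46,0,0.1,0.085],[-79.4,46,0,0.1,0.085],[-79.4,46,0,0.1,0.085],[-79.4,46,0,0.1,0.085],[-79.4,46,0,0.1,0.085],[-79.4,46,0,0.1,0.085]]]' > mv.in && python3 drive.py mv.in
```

```text
refused: ROWS must be a list of rows, each a list of 5 numbers. Nothing was moved.
```

Refused on format, not on reach. It needs a list of rows, each a list of 5 numbers.

```bash
echo '[[-79.4,46,0,0.1,0.085],[-79.4,46,0,0.1,0.085],[-79.4,46,0,0.1,0.085],[-79.4,46,0,0.1,0.085],[-79.4,46,0,0.1,0.085],[-79.4,46,0,0.1,0.085],[-79.4,46,0,0.1,0.085],[-79.4,46,0,0.1,0.085]]' > mv.in && python3 drive.py mv.in; python3 go.py .522 -.2873 .120 -161.2
```

```text
clock: 1.1
tool_pos: [0.5238, -0.2856, 0.2512]
orientation: [180.0, -0.0, -161.0]
force: [-0.3, -1.5, 0.5]
opening: 0.0851
gripper_force: 0.0
1.1 shift [ 0.0022 -0.0011  0.1312] turn 0.23 F [-0.32 -1.46  0.52]
```

To row units: 0.131 m is 26.2, 0.11 m is 22, 0.2 degrees is 0.04.

```bash
echo '[[0.44,-0.2,12,0.04,0.085],[0.44,-0.2,22,0.04,0.085],[0.44,-0.2,26.2,0.04,0.085],[0.44,-0.2,26.2,0.04,0.085]]' > mv.in && python3 drive.py mv.in; echo '[[0,0,0,0,0.0],[0,0,0,0,0.0],[0,0,0,0,0.0],[0,0,0,0,0.0],[0,0,0,0,0.0],[0,0,0,0,0.0]]' > mv.in && python3 drive.py mv.in
```

```text
clock: 1.6
tool_pos: [0.5187, -0.29, 0.1186]
orientation: [179.9, -0.2, -161.4]
force: [0.5, -0.6, 0.4]
opening: 0.0848
gripper_force: 0.0
clock: 2.35
tool_pos: [0.5203, -0.2899, 0.1206]
orientation: [180.0, 0.0, -161.3]
force: [0.5, 0.2, -0.1]
opening: 0.0306
gripper_force: 0.0
```

```bash
python3 go.py .522 -.2873 .120 -161.2; echo '[[0,0,-6,0,0],[0,0,-16,0,0],[0,0,-26,0,0],[0,0,-32,0,0],[0,0,-32,0,0],[0,0,-32,0,0]]' > mv.in && python3 drive.py mv.in
python3 - <<'E'
from h import *
s=snap("side"); u,v=proj(s,[.522,-.287,.23]); print(u,v)
u,v=int(u),int(v); a=cv2.resize(s["frame"][v-60:v+60,u-50:u+50],(500,600),interpolation=cv2.INTER_CUBIC)
save(a,"lift.png")
E
```

```text
2.35 shift [-0.0025  0.0019  0.0006] turn -0.14 F [ 0.5   0.17 -0.1 ]
clock: 3.1
tool_pos: [0.5197, -0.2896, 0.2795]
orientation: [179.9, -0.0, -161.4]
force: [-0.1, 0.1, -1.1]
opening: 0.0213
gripper_force: 30.0
331.4344486147152 122.75132786717904
```

View pics/lift.png

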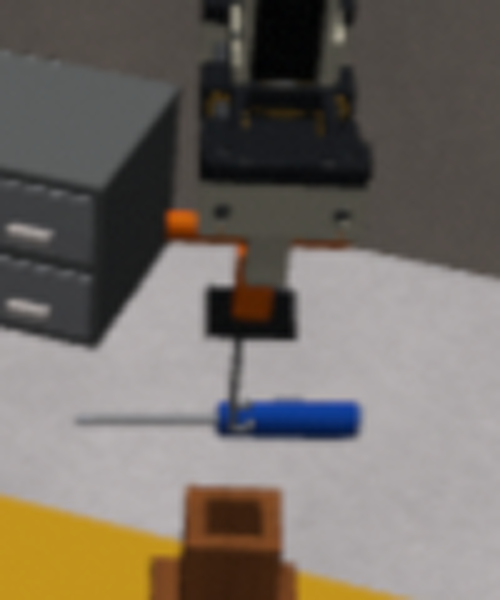

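```bash
cat > pul.py <<'E'
from h import *
# puller pose relative to tcp: express camera points in puller axes centred at tcp xy
def look(n="side"):
    o=ctrl.get_obs(); s=snap(n); yaw=np.radians(o["orientation"][2]+180)
    X=s["P"]-o["tool_pos"]; c,si=np.cos(yaw),np.sin(yaw)
    L=np.stack([X[...,0]*c+X[...,1]*si,-X[...,0]*si+X[...,1]*c,X[...,2]],-1)*1000
    return o,s,L
if __name__=="__main__":
    o,s,L=look(); f=s["frame"].astype(int)
    m=(np.abs(L[...,0])<60)&(np.abs(L[...,1])<30)&(L[...,2]<40)&(L[...,2]>-140)
    org=m&(f[...,0]>f[...,2]*2)&(f[...,0]>90)
    print("orange",org.sum(),np.round(np.percentile(L[org],[2,50,98],axis=0),1).tolist())
    for lo in range(-130,40,6):
        k=m&(L[...,2]>=lo)&(L[...,2]<lo+6)
        if k.sum(): q=L[k]; print(lo,k.sum(),"x",q[:,0].min().round(1),np.median(q[:,0]).round(1),q[:,0].max().round(1),"y",np.round(np.percentile(q[:,1],[0,50,100]),1),"rgb",np.median(f[k],axis=0))
E
python3 pul.py
```

```text
orange 34 [[10.3, -5.3, -21.3], [41.9, 5.2, 1.3], [49.8, 13.5, 4.2]]
-124 11 x -2.0 3.9 9.7 y [-12.8   7.3  14.6] rgb [ 73.  81. 101.]
-118 7 x -1.3 7.3 10.2 y [-9.5 10.6 13.6] rgb [73. 81. 87.]
-112 5 x 7.6 10.2 10.4 y [-11.5  11.1  13.3] rgb [52. 59. 82.]
-106 2 x 8.0 8.1 8.2 y [8.2 8.8 9.4] rgb [102.5 102.  108. ]
-100 2 x 8.6 8.7 8.8 y [10.4 11.1 11.9] rgb [102.5 100.5 100. ]
-94 2 x 9.0 9.1 9.2 y [8.8 9.2 9.6] rgb [95. 92. 93.]
-88 4 x 6.8 8.3 9.8 y [-10.6  10.1  14.3] rgb [108.  104.5 105. ]
-82 4 x 7.3 9.8 10.1 y [-11.   10.9  13. ] rgb [80.  77.5 78. ]
-76 3 x 7.7 7.9 10.5 y [11.7 11.8 13.5] rgb [119. 115. 116.]
-70 3 x 8.3 8.5 10.8 y [12.5 13.5 14.7] rgb [82. 79. 80.]
-64 1 x 22.3 22.3 22.3 y [19.3 19.3 19.3] rgb [78. 76. 77.]
-58 93 x -20.4 4.2 25.3 y [-23.3  11.9  24.5] rgb [22. 19. 16.]
-52 56 x -19.6 4.5 25.6 y [-19.6  10.4  25.7] rgb [41.5 28.5 14. ]
-46 15 x -5.6 2.3 13.1 y [ 6.3 11.3 13.8] rgb [86. 35.  3.]
-40 14 x -5.3 4.2 13.2 y [ 4.6 11.3 14.9] rgb [84.  35.   6.5]
-34 15 x -4.6 10.9 13.6 y [-9.5  9.4 13.1] rgb [84. 48. 34.]
-28 2 x 11.6 11.7 11.7 y [10.7 11.8 12.8] rgb [84.  51.  30.5]
-22 14 x -10.8 0.7 9.6 y [21.6 25.  27.2] rgb [76.5 73.5 65. ]
-16 31 x -28.7 2.5 43.7 y [-1.5 24.4 30. ] rgb [84. 74. 65.]
-10 56 x -43.3 3.0 49.3 y [ 3.3  7.4 29.2] rgb [82.  59.5 44. ]
-4 34 x -11.7 28.8 49.6 y [-5.7 10.5 29.4] rgb [96.5 70.  53. ]
2 27 x -11.4 6.4 49.9 y [-2.5 25.7 29.8] rgb [81. 72. 59.]
```

To row units: 0.138 m is 27.6, 0.136 m is 27.2.

```bash
echo '[[0,0,12,0,0],[0,0,22,0,0],[0,0,26.6,0,0],[0,0,27.2,0,0],[0,0,27.6,0,0],[0,0,27.6,0,0.05],[0,0,27.6,0,0.05],[0,0,27.6,0,0.05]]' > mv.in && python3 drive.py mv.in;  python3 go.py .522 -.2873 .120 -161.2
```

```text
clock: 4.2
tool_pos: [0.5205, -0.29, 0.143]
orientation: [-180.0, 0.0, -161.3]
force: [0.2, 0.9, -0.1]
opening: 0.0457
gripper_force: 0.0
4.2 shift [-0.0023  0.0021  0.023 ] turn -0.15 F [ 0.21  0.85 -0.06]
```

To row units: 0.023 m is 4.6, 0.012 m is 2.4.

```bash
echo '[[-0.46,0.4,2.4,0,0.046],[-0.46,0.4,4.6,0,0.046],[-0.46,0.4,4.6,0,0],[-0.46,0.4,4.6,0,0],[-0.46,0.4,4.6,0,0],[-0.46,0.4,4.6,0,0],[-0.46,0.4,4.6,0,0],[-0.46,0.4,4.6,0,0]]' > mv.in && python3 drive.py mv.in; echo '[[0,0,-2,0,0],[0,0,-12,0,0],[0,0,-24,0,0],[0,0,-32,0,0],[0,0,-32,0,0],[0,0,-32,0,0]]' > mv.in && python3 drive.py mv.in; python3 pul.py
```

```text
clock: 5.2
tool_pos: [0.522, -0.2874, 0.1199]
orientation: [-180.0, 0.0, -161.3]
force: [0.7, -0.8, 1.2]
opening: 0.0219
gripper_force: 30.0
clock: 5.95
tool_pos: [0.5212, -0.2869, 0.2793]
orientation: [180.0, -0.0, -161.4]
force: [0.2, 0.2, -2.2]
opening: 0.022
gripper_force: 30.0
orange 22 [[38.1, -3.1, 19.4], [43.3, 4.3, 24.4], [48.4, 8.0, 28.8]]
-100 14 x -4.8 0.7 6.4 y [-12.3  10.3  13.5] rgb [113.5 112.  112. ]
-94 7 x -4.6 4.2 6.7 y [-8.9 10.8 13.4] rgb [121. 117. 117.]
-88 6 x 4.4 7.0 7.3 y [-7.6 11.4 13. ] rgb [85.5 84.  84. ]
-82 2 x 4.9 6.1 7.3 y [-10.    0.8  11.7] rgb [96.5 94.  94.5]
-76 2 x 5.2 5.3 5.4 y [11.2 12.3 13.3] rgb [105.  101.5 102.5]
-70 4 x 3.4 5.8 6.1 y [ 6.2 11.  14.4] rgb [100.   97.5  97.5]
-64 4 x 3.9 6.2 6.6 y [-11.1   8.3  11.9] rgb [84. 82. 82.]
-58 5 x 4.0 6.8 6.9 y [-11.2   8.3  11.9] rgb [77. 75. 75.]
-52 3 x 4.5 4.6 7.4 y [ 9.6 11.9 12.5] rgb [117. 113. 114.]
-46 3 x 5.0 5.3 5.4 y [10.5 12.1 13.2] rgb [89. 87. 88.]
-34 87 x -22.8 11.4 24.6 y [-21.3  10.   26. ] rgb [27. 26. 25.]
-28 40 x -22.9 -1.0 22.0 y [-19.2  11.   25.8] rgb [37.5 35.  30.5]
-22 13 x -10.5 -0.3 10.0 y [23.8 26.5 27.5] rgb [74. 72. 63.]
-16 19 x -10.2 -2.3 10.5 y [11.3 25.5 29.8] rgb [74. 73. 64.]
-10 20 x -9.8 3.1 10.6 y [ 6.8 25.6 28.9] rgb [72.5 70.  62.5]
-4 18 x -11.8 -2.6 8.9 y [22.6 26.9 29.5] rgb [72. 70. 62.]
2 12 x -11.1 0.3 9.3 y [24.4 28.  29. ] rgb [73.5 71.  63.5]
8 1 x 40.3 40.3 40.3 y [5.1 5.1 5.1] rgb [70. 40. 22.]
14 12 x 37.8 43.1 48.2 y [4.3 6.1 9.1] rgb [83.5 38.  10. ]
20 13 x 38.3 43.5 48.5 y [-4.2  4.4  8.4] rgb [153.  69.  12.]
26 6 x 38.5 39.9 46.2 y [-1.   1.3  7.4] rgb [150.   77.5  32. ]
```

```bash
cat > st.py <<'E'
from h import *
import pickle
O=np.array([.4883,.0324,0]); A=np.radians(-22.2)
Rs=np.array([[np.cos(A),-np.sin(A),0],[np.sin(A),np.cos(A),0],[0,0,1]])
def loc(P): return (P-O)@Rs*1000
def wor(p): return O+Rs@(np.array(p)/1000)
if __name__=="__main__":
  for n in("top0","side0"):
    s=pickle.load(open(n+".pkl","rb")); L=loc(s["P"]); f=s["frame"]
    # plate check
    pl=(np.abs(L[...,2]-189)<4)&(np.abs(L[...,0])<15)&(np.abs(L[...,1])<95)
    print(n,"plate",np.round(np.percentile(L[pl],[1,50,99],axis=0),1).tolist())
    m=(L[...,0]>4)&(L[...,0]<75)&(L[...,1]>30)&(L[...,1]<80)&(L[...,2]>95)&(L[...,2]<190)
    for v,u in zip(*np.nonzero(m)): print(u,v,np.round(L[v,u],1),f[v,u])
E
python3 st.py
```

```text
top0 plate [[-7.9, -82.5, 185.2], [-4.1, -1.4, 188.7], [0.2, 81.7, 192.8]]
234 210 [ 44.9  72.9 133.9] [128 110  61]
235 210 [ 46.   70.9 133.1] [99 81 50]
235 211 [ 44.   70.  132.5] [86 67 37]
236 211 [ 44.4  67.2 136. ] [125 108  66]
237 211 [ 45.5  65.2 135.2] [125 106  63]
238 211 [ 47.   63.7 131.4] [93 75 46]
235 212 [ 43.8  71.2 118.9] [55 45 30]
236 212 [ 45.   69.3 117.2] [129 108  64]
237 212 [ 46.7  68.  112.5] [127 102  57]
238 212 [ 44.3  62.1 135.4] [105  81  48]
239 212 [ 45.4  60.2 134. ] [122 102  61]
240 212 [ 46.2  57.8 135.4] [97 77 48]
241 212 [53.1 61.9 96. ] [92 81 74]
243 212 [55.  57.4 96.8] [69 69 70]
244 212 [56.  55.2 96.8] [56 53 53]
237 213 [ 44.1  66.5 115.2] [106  84  50]
238 213 [ 45.3  64.6 113.5] [131 110  64]
239 213 [ 47.2  63.4 107.3] [112  94  57]
240 213 [ 44.6  57.4 131.9] [111  89  56]
241 213 [ 45.   54.7 135.3] [128 108  70]
242 213 [ 46.1  52.6 134.9] [113  98  76]
243 213 [52.6 56.1 98. ] [77 71 63]
244 213 [53.4 53.8 99. ] [65 63 63]
245 213 [54.9 52.  96.3] [89 88 88]
239 214 [ 44.9  62.2 108.3] [106  87  56]
240 214 [ 46.1  60.3 106.6
[... 9450 characters left out ...]
9 100.5] [42 44 47]
268 246 [42.2 60.4 99. ] [39 42 45]
269 246 [ 39.3  59.9 100.9] [41 44 48]
270 246 [ 37.   58.9 102. ] [41 44 47]
271 246 [ 35.9  56.7 101.2] [48 49 52]
272 246 [36.5 52.9 97.6] [87 89 91]
273 246 [35.5 50.6 96.5] [ 95  97 100]
266 247 [45.2 64.  96. ] [107 108 109]
267 247 [42.8 63.1 97.2] [74 75 77]
268 247 [40.1 62.4 98.8] [55 57 59]
269 247 [38.7 60.5 98.4] [51 54 56]
270 247 [37.8 58.2 97.2] [64 66 68]
272 247 [35.4 54.  95.8] [108 109 111]
273 247 [33.3 52.8 96.6] [95 96 96]
266 248 [42.5 66.7 96.8] [118 118 119]
267 248 [40.5 65.3 97.2] [111 113 116]
268 248 [38.8 63.7 97.4] [111 114 119]
270 248 [36.3 59.6 96.1] [118 120 123]
271 248 [34.5 58.1 96.3] [113 114 114]
```

```bash
python3 - <<'E'
from st import *
for x in (75,45,21.5): print(x,np.round(wor([x,55,0]),4))
E
python3 go.py .5786 .0549 .2793 157.8
```

```text
75 [0.5785 0.055  0.    ]
45 [0.5507 0.0663 0.    ]
21.5 [0.529  0.0752 0.    ]
6.0 shift [-0.1638  0.3055 -0.0005] turn 40.84 F [-0.55 -0.22 -1.59]
```

To row units: 0.3055 m is 61.1, -0.1638 m is -32.76, 40.8 degrees is 8.16.

```bash
echo '[[-32.76,61.1,0,2,0],[-32.76,61.1,0,4,0],[-32.76,61.1,0,6,0],[-32.76,61.1,0,8.16,0],[-32.76,61.1,0,8.16,0],[-32.76,61.1,0,8.16,0],[-32.76,61.1,0,8.16,0],[-32.76,61.1,0,8.16,0]]' > mv.in && python3 drive.py mv.in; python3 go.py .5786 .0549 .223 157.8
```

```text
clock: 7.0
tool_pos: [0.5787, 0.0546, 0.2782]
orientation: [-179.9, -0.1, 157.9]
force: [0.6, -0.5, -0.9]
opening: 0.0213
gripper_force: 30.0
7.0 shift [0.0001 0.0004 0.0552] turn 0.1 F [ 0.64 -0.55 -0.94]
```

To row units: 0.055 m is 11, 0.03 m is 6, 0.1 degrees is 0.02.

```bash
echo '[[0,0,6,0.02,0],[0,0,11,0.02,0],[0,0,11,0.02,0]]' > mv.in && python3 drive.py mv.in
cat > chk.py <<'E'
from st import *
import sys
o=ctrl.get_obs(); print("tcp",np.round(loc(o["tool_pos"]),1),"yaw",o["orientation"][2].round(2),"F",np.round(Rs.T@o["force"],1),o["clock"].round(2))
out=[]
for n in("side","top"):
    s=snap(n);L=loc(s["P"]);f=s["frame"].astype(int);t=loc(o["tool_pos"])
    D=L-t
    # legs/prongs
    g=(np.abs(D[...,0]-3)<14)&(np.abs(D[...,1])<20)&(D[...,2]<-36)&(D[...,2]>-110)
    leg=g&(f.max(-1)-f.min(-1)<30)
    for nm,k in(("legs+",leg&(D[...,1]>2)&(D[...,2]>-88)),("legs-",leg&(D[...,1]<-2)&(D[...,2]>-88)),("prong",leg&(D[...,2]<-88))):
        if k.sum(): print(n,nm,k.sum(),np.round(np.median(L[k],axis=0),1),np.round(L[k].min(0),1),np.round(L[k].max(0),1))
    wire=(L[...,0]>10)&(L[...,0]<75)&(np.abs(L[...,1]-55)<22)&(L[...,2]>115)&(L[...,2]<186)&(f[...,0]-f[...,2]>40)
    if wire.sum(): print(n,"brass",wire.sum(),np.round(np.percentile(L[wire],[3,50,97],axis=0),1).tolist(), "top bar",np.round(np.median(L[wire&(L[...,2]>np.percentile(L[wire][:,2],60))],axis=0),1))
    u,v=np.clip(np.int_(proj(s,wor([45,55,170]))),75,345)
    out.append(cv2.resize(s["frame"][v-45:v+45,u-45:u+45],(400,400),interpolation=cv2.INTER_CUBIC))
if len(sys.argv)>1: save(np.hstack(out),sys.argv[1])
E
python3 chk.py pre.png
```

```text
clock: 7.38
tool_pos: [0.5778, 0.0528, 0.2224]
orientation: [-179.8, -0.2, 157.6]
force: [0.0, -0.4, -0.6]
opening: 0.0219
gripper_force: 30.0Traceback (most recent call last):
  File "chk.py", line 3, in <module>
    o=ctrl.get_obs(); print("tcp",np.round(loc(o["tool_pos"]),1),"yaw",o["orientation"][2].round(2),"F",np.round(Rs.T@o["force"],1),o["clock"].round(2))
                                                                                                                                    ^^^^^^^^^^^^^^^^
AttributeError: 'float' object has no attribute 'round'
```

```bash
sed -i 's/o\["clock"\].round(2)/round(o["clock"],2)/;s/o\["orientation"\]\[2\].round(2)/round(float(o["orientation"][2]),2)/' chk.py; python3 chk.py pre.png
```

```text
tcp [ 75.1  52.7 222.4] yaw 157.65 F [ 0.2 -0.4 -0.6] 7.38
side legs+ 1 [ 77.5  65.  172.8] [ 77.5  65.  172.8] [ 77.5  65.  172.8]
side prong 3 [ 76.5  64.6 125.9] [ 73.9  43.  125. ] [ 77.2  64.6 126.9]
side brass 62 [[14.1, 38.8, 117.1], [42.8, 56.0, 136.3], [69.2, 71.6, 180.7]] top bar [ 15.6  55.  175.6]
top brass 36 [[14.9, 39.5, 116.7], [44.3, 54.6, 135.5], [46.4, 69.4, 181.3]] top bar [ 16.8  55.7 177.4]
```

View pics/pre.png

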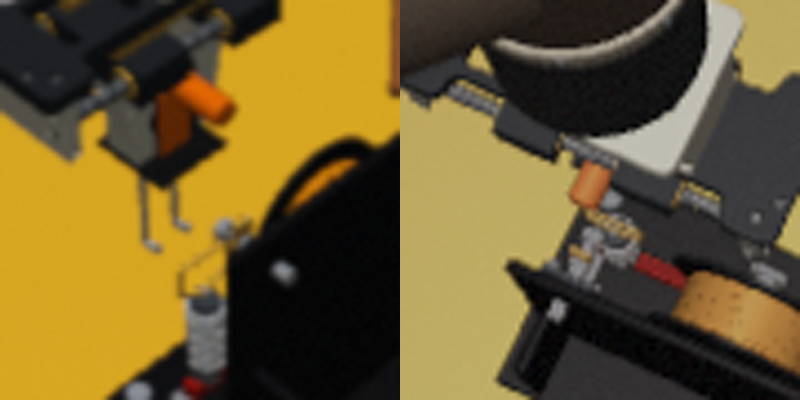

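```bash
sed -i 's/f.min(-1)<30)/f.min(-1)<100)/' chk.py; python3 chk.py; python3 go.py .5507 .0663 .223 157.8
```

```text
tcp [ 76.4  54.1 225.1] yaw 157.7 F [ 0.8  0.5 -1.2] 7.47
side legs+ 14 [ 81.4  65.9 159. ] [ 79.9  64.4 138.5] [ 83.2  67.  176. ]
side legs- 7 [ 81.7  43.7 147.5] [ 79.9  43.  137.2] [ 82.8  45.6 154.7]
side prong 20 [ 79.4  63.1 129.8] [ 70.2  43.6 125.8] [ 83.4  66.7 133.8]
side brass 61 [[14.2, 38.9, 116.5], [42.8, 55.9, 136.4], [71.4, 72.3, 181.3]] top bar [ 15.4  54.1 176.4]
top brass 36 [[15.2, 39.6, 116.3], [44.3, 55.9, 136.6], [46.6, 70.1, 183.3]] top bar [ 16.4  54.7 179.5]
7.575 shift [0.0317 0.0002 0.0028] turn -0.07 F [ 0.16 -0.09 -0.88]
```

To row units: 0.034 m is 6.8, 0.024 m is 4.8.

```bash
echo '[[0,0.14,0.6,0,0],[2.4,0.14,0.6,0,0],[4.8,0.14,0.6,0,0],[6.8,0.14,0.6,0,0],[6.8,0.14,0.6,0,0],[6.8,0.14,0.6,0,0]]' > mv.in && python3 drive.py mv.in; python3 chk.py catch.png
```

```text
clock: 8.32
tool_pos: [0.5482, 0.0683, 0.2218]
orientation: [180.0, 0.0, 157.8]
force: [-0.5, -0.4, -1.9]
opening: 0.0217
gripper_force: 30.0
tcp [ 41.9  55.8 221.8] yaw 157.78 F [-0.3 -0.5 -1.9] 8.32
side legs+ 19 [ 47.   67.2 158.7] [ 32.   59.1 134. ] [ 50.6  71.2 172.5]
side legs- 8 [ 47.3  45.8 137.9] [ 44.6  44.3 134.4] [ 49.5  47.9 147.7]
side prong 25 [ 43.2  65.5 124.4] [ 36.   38.1 112.8] [ 45.5  72.1 133.4]
side brass 83 [[14.4, 39.9, 118.6], [43.2, 57.4, 137.2], [49.3, 71.3, 180.9]] top bar [ 17.3  56.5 172.8]
top brass 1 [[15.2, 60.3, 167.2], [15.2, 60.3, 167.2], [15.2, 60.3, 167.2]] top bar [nan nan nan]
  return _methods._mean(a, axis=axis, dtype=dtype,
  ret = um.true_divide(
```

View pics/catch.png

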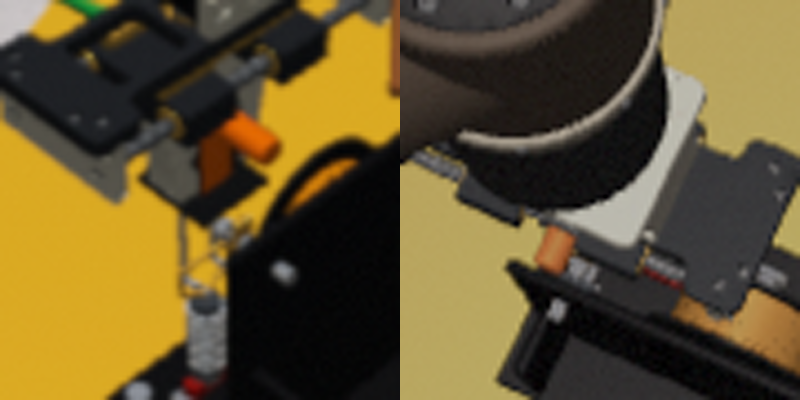

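```bash
echo '[[0,-0.14,-0.8,0,0],[0,-0.14,-1.6,0,0],[0,-0.14,-2.4,0,0],[0,-0.14,-2.4,0,0]]' > mv.in && python3 drive.py mv.in; echo '[[0,0,-0.8,0,0],[0,0,-1.6,0,0],[0,0,-2,0,0],[0,0,-2,0,0]]' > mv.in && python3 drive.py mv.in; python3 chk.py 2>/dev/null
```

```text
clock: 8.93
tool_pos: [0.5479, 0.0674, 0.2338]
orientation: [180.0, 0.0, 157.7]
force: [0.6, -0.4, -2.7]
opening: 0.0216
gripper_force: 30.0
clock: 9.43
tool_pos: [0.5476, 0.0674, 0.2434]
orientation: [-180.0, -0.0, 157.7]
force: [-0.2, -1.0, -6.3]
opening: 0.0219
gripper_force: 30.0
tcp [ 41.7  54.8 243.4] yaw 157.75 F [ 0.2 -1.  -6.3] 9.43
side legs+ 13 [ 46.6  65.9 173. ] [ 30.9  60.1 156. ] [ 48.5  67.3 192.5]
side legs- 6 [ 46.   45.7 163.6] [ 44.9  44.8 155.8] [ 46.6  46.7 170.9]
side prong 15 [ 44.4  65.9 148.6] [ 37.4  40.4 135.1] [ 47.9  67.8 154. ]
side brass 105 [[13.5, 41.9, 117.6], [43.4, 58.3, 154.0], [48.0, 71.4, 180.9]] top bar [ 26.3  56.7 174.2]
top brass 10 [[14.7, 50.2, 174.6], [16.3, 54.5, 178.5], [17.6, 59.5, 183.3]] top bar [ 16.4  57.  181. ]
```

To row units: -0.0275 m is -5.5, -0.024 m is -4.8.

```bash
echo '[[0,0,-1.2,0,0],[0,0,-2.4,0,0],[0,0,-3.6,0,0],[0,0,-4.8,0,0],[0,0,-5.5,0,0],[0,0,-5.5,0,0],[0,0,-5.5,0,0]]' > mv.in && python3 drive.py mv.in; python3 chk.py over.png 2>/dev/null
```

```text
clock: 10.4
tool_pos: [0.5475, 0.0674, 0.2706]
orientation: [-180.0, -0.0, 157.7]
force: [-0.1, 0.2, -13.3]
opening: 0.0219
gripper_force: 30.0
tcp [ 41.6  54.8 270.6] yaw 157.75 F [ -0.1   0.1 -13.3] 10.4
side legs+ 20 [ 46.2  66.2 208.4] [ 44.6  65.1 184.3] [ 48.6  68.2 221.2]
side legs- 8 [ 45.8  45.3 195.3] [ 44.1  44.6 183.3] [ 48.7  46.6 204.8]
side prong 21 [ 41.9  59.4 175.3] [ 31.6  43.8 166.8] [ 46.9  67.6 181.4]
side brass 100 [[14.3, 39.9, 146.8], [42.6, 56.6, 174.0], [46.6, 72.4, 183.3]] top bar [ 39.6  55.6 177.8]
top brass 12 [[15.1, 49.6, 174.6], [16.4, 54.6, 179.3], [18.8, 59.4, 183.2]] top bar [ 16.2  54.  181.5]
```

View pics/over.png

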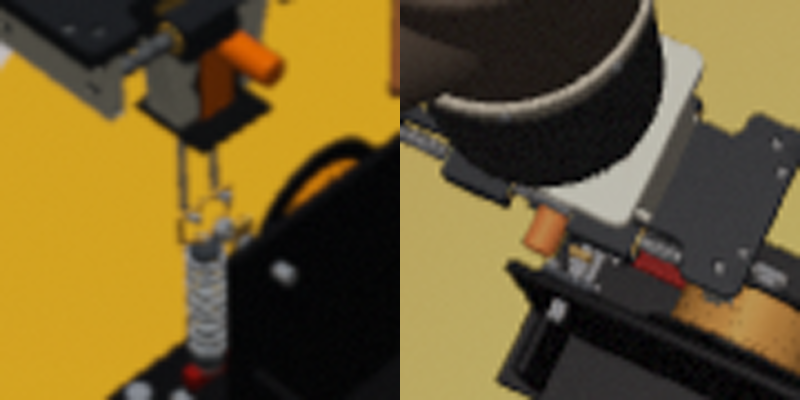

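To row units: 0.0175 m is 3.5, 0.015 m is 3.

```bash
echo '[[0.6,0,0,0,0],[1.2,0,0,0,0],[1.8,0,0,0,0],[2.4,0,0,0,0],[3,0,0,0,0],[3.5,0,0,0,0],[3.5,0,0,0,0]]' > mv.in && python3 drive.py mv.in; python3 chk.py 2>/dev/null | grep -v top; echo '[[0.2,0,0,0,0],[0.4,0,0,0,0],[0.4,0,0,0,0]]' > mv.in && python3 drive.py mv.in; python3 chk.py 2>/dev/null | grep -v top
```

```text
clock: 11.38
tool_pos: [0.5316, 0.0741, 0.2712]
orientation: [180.0, 0.0, 157.8]
force: [1.3, -1.2, -13.3]
opening: 0.0216
gripper_force: 30.0
tcp [ 24.3  55.  271.2] yaw 157.77 F [  1.6  -0.6 -13.3] 11.38
side legs+ 14 [ 28.9  67.  202.4] [ 28.   64.1 183.5] [ 30.8  67.6 223.8]
side legs- 6 [ 29.9  45.4 190.9] [ 27.9  44.8 185.7] [ 30.4  47.4 199.4]
side prong 56 [ 23.8  56.9 174.3] [ 13.5  38.5 161.4] [ 30.7  71.2 183.1]
clock: 11.85
tool_pos: [0.5298, 0.0748, 0.2711]
orientation: [180.0, 0.0, 157.8]
force: [3.2, -1.4, -14.6]
opening: 0.022
gripper_force: 30.0
tcp [ 22.4  54.9 271.1] yaw 157.76 F [  3.5  -0.1 -14.6] 11.85
side legs+ 19 [ 27.9  66.2 209.6] [ 25.1  64.7 183.5] [ 30.4  68.1 222.9]
side legs- 7 [ 26.2  46.  192. ] [ 25.8  45.1 183.5] [ 27.   46.3 201.2]
side prong 56 [ 19.6  57.9 175.2] [ 11.5  43.3 161.2] [ 28.5  71.7 182.5]
```

```bash
echo '[[0.2,0,0,0,0],[0.2,0,0,0,0]]' > mv.in && python3 drive.py mv.in; python3 go.py .529 .0752 .271 157.8;  python3 go.py .529 .0752 .271 157.8; echo '[[0.2,0,0,0,0],[0.2,0,0,0,0]]' > mv.in && python3 drive.py mv.in; python3 chk.py 2>/dev/null | grep tcp
```

```text
clock: 12.2
tool_pos: [0.5288, 0.0752, 0.2711]
orientation: [180.0, 0.0, 157.8]
force: [1.0, -1.5, -13.6]
opening: 0.0214
gripper_force: 30.0
12.2 shift [-0.0002  0.0001  0.0001] turn -0.04 F [  1.03  -1.45 -13.65]
12.2 shift [-0.0002  0.0001  0.0001] turn -0.04 F [  1.03  -1.45 -13.65]
clock: 12.45
tool_pos: [0.5279, 0.0756, 0.2711]
orientation: [180.0, 0.0, 157.8]
force: [1.7, -1.2, -14.1]
opening: 0.0221
gripper_force: 30.0
tcp [ 20.3  54.9 271.1] yaw 157.76 F [  2.   -0.5 -14.1] 12.45
```

```bash
for i in 1; do echo '[[0.2,0,0,0,0],[0.2,0,0,0,0]]' > mv.in && python3 drive.py mv.in; python3 chk.py 2>/dev/null | grep tcp; done; echo '[[0.2,0,0,0,0],[0.2,0,0,0,0]]' > mv.in && python3 drive.py mv.in; python3 chk.py 2>/dev/null | grep tcp
```

```text
clock: 12.8
tool_pos: [0.527, 0.076, 0.2711]
orientation: [180.0, 0.0, 157.8]
force: [2.0, -1.0, -13.4]
opening: 0.0218
gripper_force: 30.0
tcp [ 19.3  54.9 271.1] yaw 157.75 F [  2.2  -0.2 -13.4] 12.8
clock: 13.15
tool_pos: [0.526, 0.0763, 0.2711]
orientation: [-180.0, 0.0, 157.8]
force: [1.2, -2.1, -15.1]
opening: 0.0218
gripper_force: 30.0
tcp [ 18.3  54.9 271.1] yaw 157.76 F [  1.9  -1.5 -15.1] 13.15
```

To row units: 0.001 m is 0.2.

```bash
echo '[[0.2,0,0,0,0],[0.2,0,0,0,0]]' > mv.in && python3 drive.py mv.in|grep -E "pos|^force"; python3 chk.py 2>/dev/null | grep tcp; echo '[[0.2,0,0,0,0],[0.2,0,0,0,0]]' > mv.in && python3 drive.py mv.in|grep -E "pos|^force"; python3 chk.py t1.png 2>/dev/null | grep -E "tcp|side"
```

```text
tool_pos: [0.5252, 0.0767, 0.2711]
force: [2.7, -1.2, -13.9]
tcp [ 17.5  55.  271.1] yaw 157.76 F [  3.   -0.1 -13.9] 13.5
tool_pos: [0.5245, 0.077, 0.2712]
force: [3.4, -2.5, -14.4]
tcp [ 16.7  55.  271.2] yaw 157.76 F [  4.1  -1.1 -14.4] 13.85
side legs+ 22 [ 22.5  66.8 203.8] [ 20.1  64.5 183.5] [ 23.9  68.3 222.9]
side legs- 9 [ 23.2  45.3 191.8] [ 20.6  42.7 184.3] [ 24.   46.5 200.6]
side prong 60 [ 16.7  57.3 174.9] [ 10.8  39.9 163. ] [ 30.6  71.2 183.1]
side brass 66 [[14.2, 39.6, 146.1], [20.8, 57.3, 174.9], [33.0, 71.7, 183.6]] top bar [ 18.4  56.1 179.2]
```

View pics/t1.png

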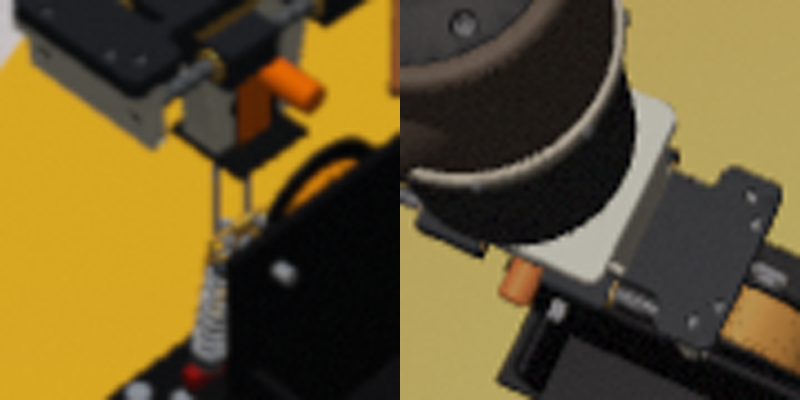

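The rows are not in the units I measure in: shifts go in units of 5 mm and turns go in units of 5 degrees. I convert before sending: -0.003 m is -0.6, -0.0015 m is -0.3.

```bash
echo '[[-0.3,0,0,0,0],[-0.6,0,0,0,0],[-0.6,0,0,0,0]]' > mv.in && python3 drive.py mv.in|grep -E "pos|^force"; python3 chk.py 2>/dev/null | grep tcp;  echo '[[0,0,0.4,0,0],[0,0,0.8,0,0],[0,0,1.2,0,0],[0,0,1.2,0,0]]' > mv.in && python3 drive.py mv.in|grep -E "pos|^force"; python3 chk.py 2>/dev/null | grep tcp; echo '[[0,0,0.2,0,0],[0,0,0.4,0,0],[0,0,0.4,0,0]]' > mv.in && python3 drive.py mv.in|grep -E "pos|^force"; python3 chk.py 2>/dev/null | grep -E "tcp|side"
```

```text
tool_pos: [0.527, 0.0759, 0.271]
force: [1.6, -2.1, -13.7]
tcp [ 19.3  54.9 271. ] yaw 157.75 F [  2.3  -1.3 -13.7] 14.32
tool_pos: [0.527, 0.076, 0.2651]
force: [2.1, -1.1, -12.3]
tcp [ 19.4  55.  265.1] yaw 157.76 F [  2.3  -0.3 -12.3] 14.93
tool_pos: [0.5273, 0.076, 0.2638]
force: [0.4, -1.0, -4.4]
tcp [ 19.6  55.  263.8] yaw 157.77 F [ 0.8 -0.8 -4.4] 15.4
side legs+ 30 [ 25.   66.1 194.3] [ 13.6  57.2 176.3] [ 28.7  69.  214.2]
side legs- 8 [ 25.8  46.2 181.3] [ 13.7  44.9 175.8] [ 27.2  52.3 193.1]
side prong 53 [ 22.9  58.7 169.3] [ 10.7  38.7 156.8] [ 31.1  73.4 175.2]
side brass 72 [[13.8, 39.3, 136.6], [24.0, 58.5, 170.2], [35.7, 72.6, 183.8]] top bar [ 17.7  54.1 179.1]
```

```bash
echo '[[0,0,0.4,0,0],[0,0,0.8,0,0],[0,0,1.3,0,0],[0,0,1.3,0,0]]' > mv.in && python3 drive.py mv.in|grep -E "pos|^force"; python3 chk.py rel.png 2>/dev/null | grep -E "tcp|side"
```

```text
tool_pos: [0.5271, 0.076, 0.2565]
force: [-0.6, 0.1, -1.2]
tcp [ 19.5  55.  256.5] yaw 157.76 F [-0.6 -0.1 -1.2] 16.0
side legs+ 38 [ 23.9  66.  178.9] [ 13.7  57.1 168.5] [ 29.2  69.3 207.8]
side legs- 11 [ 23.2  46.  178.4] [ 13.3  44.6 170.5] [ 26.9  52.7 185.4]
side prong 29 [ 24.7  64.6 160.1] [ 15.7  36.7 147.2] [ 32.1  72.4 168. ]
side brass 68 [[14.1, 37.2, 147.2], [23.0, 58.3, 169.2], [32.0, 72.2, 181.8]] top bar [ 16.3  54.5 178.5]
```

View pics/rel.png

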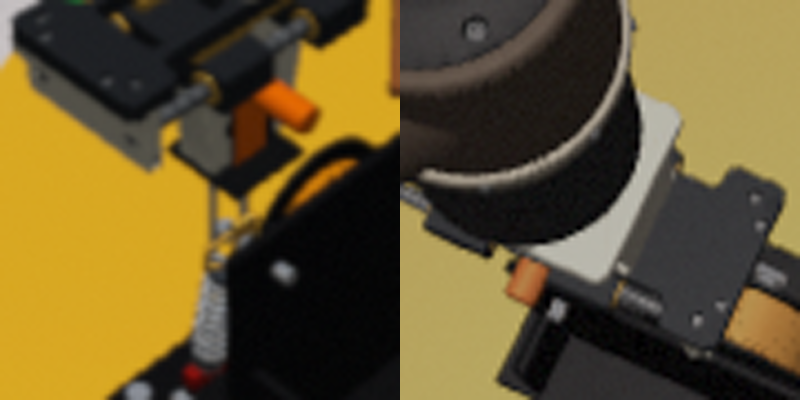

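To row units: -0.009 m is -1.8, -0.006 m is -1.2.

```bash
echo '[[-0.6,0,0,0,0],[-1.2,0,0,0,0],[-1.8,0,0,0,0],[-1.8,0,0,0,0]]' > mv.in && python3 drive.py mv.in|grep -E "pos|^force"; echo '[[-1.2,0,0,0,0],[-2.4,0,0,0,0],[-4,0,0,0,0],[-6,0,0,0,0],[-9,0,0,0,0],[-9,0,0,0,0]]' > mv.in && python3 drive.py mv.in|grep -E "pos|^force"; python3 chk.py 2>/dev/null | grep -E "tcp|brass"
```

```text
tool_pos: [0.5355, 0.0724, 0.2564]
force: [-0.6, 0.1, -1.3]
tool_pos: [0.578, 0.055, 0.2561]
force: [-0.2, 0.1, -2.6]
tcp [ 74.6  54.8 256.1] yaw 157.7 F [-0.2  0.  -2.6] 17.35
side brass 75 [[14.2, 38.0, 135.4], [24.5, 57.3, 166.4], [71.9, 71.4, 181.5]] top bar [ 16.9  55.5 173.5]
top brass 40 [[15.2, 38.9, 133.4], [23.1, 56.2, 169.1], [27.5, 70.6, 181.3]] top bar [ 17.4  56.2 177.7]
```

```bash
python3 go.py .522 -.2874 .279 -161.3
```

```text
17.45 shift [-0.0789 -0.338  -0.0227] turn -40.98 F [ 0.1   0.49 -1.76]
```

To row units: -0.338 m is -67.6, -0.079 m is -15.8, -41 degrees is -8.2.

```bash
echo '[[-4,-6,-4.6,0,0],[-15.8,-67.6,-4.6,-2,0],[-15.8,-67.6,-4.6,-4,0],[-15.8,-67.6,-4.6,-6,0],[-15.8,-67.6,-4.6,-8.2,0],[-15.8,-67.6,-4.6,-8.2,0],[-15.8,-67.6,-4.6,-8.2,0],[-15.8,-67.6,-4.6,-8.2,0]]' > mv.in && python3 drive.py mv.in; echo '[[0,0,0,0,0],[0,0,0,0,0],[0,0,0,0,0]]' > mv.in && python3 drive.py mv.in; python3 go.py .522 -.2874 .120 -161.3; python3 pul.py | head -4
```

```text
clock: 18.45
tool_pos: [0.5217, -0.2878, 0.2794]
orientation: [180.0, -0.0, -161.4]
force: [1.3, 0.8, -1.1]
opening: 0.0215
gripper_force: 30.0
clock: 18.82
tool_pos: [0.5225, -0.2863, 0.2797]
orientation: [-180.0, 0.0, -161.2]
force: [0.3, 0.4, -1.9]
opening: 0.0218
gripper_force: 30.0
18.825 shift [ 0.0009 -0.0009  0.1597] turn 0.14 F [ 0.27  0.4  -1.87]
orange 24 [[36.8, -0.2, 19.6], [42.1, 4.8, 24.6], [47.3, 9.1, 28.1]]
-106 3 x -3.5 -0.8 4.6 y [10.2 10.9 11.1] rgb [101. 102. 111.]
-100 11 x -3.6 2.1 7.6 y [-10.5  10.2  15.5] rgb [110. 109. 116.]
-94 6 x -5.5 5.4 7.9 y [-8.6 11.9 13. ] rgb [115.5 112.5 113. ]
```

To row units: 0.158 m is 31.6, 0.156 m is 31.2, 0.1 degrees is 0.02.

```bash
echo '[[0.18,-0.18,10,0.02,0],[0.18,-0.18,20,0.02,0],[0.18,-0.18,28,0.02,0],[0.18,-0.18,30.6,0.02,0],[0.18,-0.18,31.2,0.02,0],[0.18,-0.18,31.6,0.02,0],[0.18,-0.18,31.6,0.02,0]]' > mv.in && python3 drive.py mv.in; echo '[[0,0,0.2,0,0],[0,0,0.2,0,0]]' > mv.in && python3 drive.py mv.in
```

```text
clock: 19.75
tool_pos: [0.5223, -0.2885, 0.1229]
orientation: [-179.9, 0.1, -161.3]
force: [0.5, -0.1, -1.6]
opening: 0.0216
gripper_force: 30.0
clock: 20.0
tool_pos: [0.5217, -0.2884, 0.121]
orientation: [-180.0, 0.0, -161.3]
force: [0.4, 0.1, -0.8]
opening: 0.0218
gripper_force: 30.0
```

To row units: 0.001 m is 0.2.

```bash
echo '[[0,0,0.2,0,0],[0,0,0.2,0,0]]' > mv.in && python3 drive.py mv.in;  echo '[[0,0,0,0,0.05],[0,0,0,0,0.06],[0,0,0,0,0.07],[0,0,0,0,0.07],[0,0,0,0,0.07],[0,0,0,0,0.07],[0,0,0,0,0.07]]' > mv.in && python3 drive.py mv.in; echo '[[0,0,-2,0,0.07],[0,0,-12,0,0.07],[0,0,-24,0,0.07],[0,0,-32,0,0.07],[0,-12,-32,0,0.07],[0,-24,-32,0,0.07],[0,-30,-32,0,0.07],[0,-30,-32,0,0.07]]' > mv.in && python3 drive.py mv.in
python3 - <<'E'
from st import *
out=[]
for n in("side","top"):
    s=snap(n);L=loc(s["P"]);f=s["frame"].astype(int);P=s["P"]
    c=(np.hypot(P[...,0]-.522,P[...,1]+.287)<.055)&(P[...,2]>.135)&(P[...,2]<.16)
    r=cv2.minAreaRect((P[c][:,:2]*1000).astype(np.float32)); print(n,"cross",c.sum(),r,np.percentile(P[c][:,2],[5,50,95]))
    w=(L[...,0]>10)&(L[...,0]<75)&(np.abs(L[...,1]-55)<22)&(L[...,2]>160)&(L[...,2]<173)&(f[...,0]-f[...,2]>30)
    print("bar",np.round(np.percentile(L[w],[5,50,95],axis=0),1).tolist())
    for p in([30,55,150],None):
        u,v=np.int_(proj(s,wor(p) if p else [.522,-.287,.1])); u=np.clip(u,45,515);v=np.clip(v,45,375)
        out.append(cv2.resize(s["frame"][v-35:v+35,u-45:u+45],(385,299),interpolation=cv2.INTER_CUBIC))
save(np.vstack([np.hstack(out[:2]),np.hstack(out[2:])]),"end.png")
E
```

```text
clock: 20.25
tool_pos: [0.5217, -0.2884, 0.1199]
orientation: [-180.0, 0.0, -161.3]
force: [-0.3, 0.3, 2.5]
opening: 0.0218
gripper_force: 30.0
clock: 21.12
tool_pos: [0.5216, -0.2884, 0.1196]
orientation: [180.0, 0.0, -161.3]
force: [-1.1, 0.0, 0.3]
opening: 0.0696
gripper_force: 0.0
clock: 22.12
tool_pos: [0.5694, -0.4324, 0.2787]
orientation: [180.0, -0.1, -161.5]
force: [-0.5, 0.9, -0.6]
opening: 0.07
gripper_force: 0.0
side cross 186 ((521.18603515625, -285.60888671875), (95.4394302368164, 17.798442840576172), 19.683378219604492) [0.13755537 0.14415619 0.14787608]
bar [[14.9, 38.4, 162.8], [22.8, 58.6, 168.6], [30.5, 71.1, 171.0]]Traceback (most recent call last):
  File "<stdin>", line 6, in <module>
    return _quantile_unchecked(
        a, q, axis, out, overwrite_input, method, keepdims, weights)
    return _ureduce(a,
                    func=_quantile_ureduce_func,
    ...<5 lines>...
                    overwrite_input=overwrite_input,
                    method=method)
    r = func(a, **kwargs)
    result = _quantile(arr,
                       quantiles=q,
    ...<2 lines>...
                       out=out,
                       weights=wgt)
    slices_having_nans = np.isnan(arr[-1, ...])
                                  ~~~^^^^^^^^^
IndexError: index -1 is out of bounds for axis 0 with size 0
```

Run:
```python
from st import *
s=snap("side"); out=[]
for p in(wor([30,55,150]),[.522,-.287,.1]):
    u,v=np.int_(proj(s,p)); out.append(cv2.resize(s["frame"][v-35:v+35,u-35:u+35],(400,400),interpolation=cv2.INTER_CUBIC))
save(np.hstack(out),"end.png")
```

```text
(no output)
```

View pics/end.png

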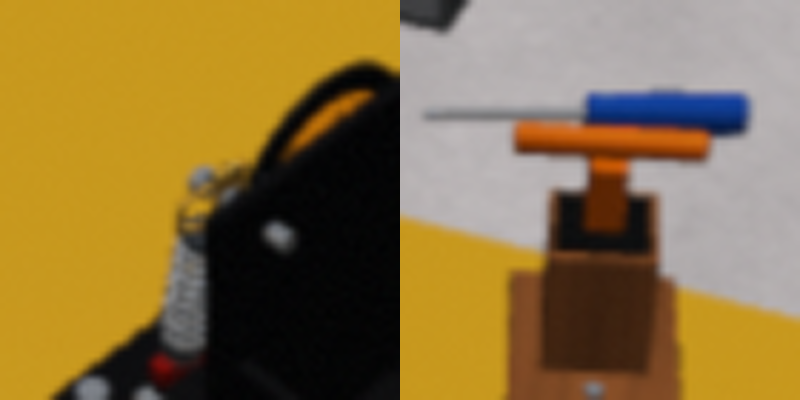

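The picture shows the loop hanging on the stud behind its head at about (200,195), with the spring stretched, and the puller standing level in its block at about (610,140). I'm handing it in.

```bash
python3 -c "
from plant import ctrl
print(ctrl.close_job())"
```

```text
the job is handed in; nothing more can be done
None
```

The job is handed in at about 22 s: the loop hangs on the stud's neck between head and tab with the spring stretched, and the puller stands back in its block. I didn't measure the brake arm against the reel; I infer it from the spring's length and pull.

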